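# Release and lift off the service panel of a portable analyser

### The job

Take the snap-in service panel off the analyser: gently press its springy snap tab inward and keep it pressed while that end of the panel rises clear of the lip, then lift the panel off by its rib. Lay it flat and right way up inside the white tray, setting it down gently, let go, and leave the small bottle and the jar undisturbed.

Things in the scene. Friction and masses are not known exactly. Their poses are not given: they have to be found in the camera images.
- analyser: Black rugged case, fixed, 270 (x) by 260 (y) by 90 mm; origin at bench level, 125 mm behind its front (-x) face, midway in y; x to the back, y to its left, z up. Deck 90 mm above the bench. The panel sits in a 153 by 103 mm recess, 12 mm deep, centred at x 0, y -50 mm (about 1.5 mm clearance all round).
- lip (a point): Edge of the recess's front side (analyser x -76, y -65, z 90 mm). Along it the deck is a lip 4 mm thick with a pocket beneath, where the panel's nose is caught. Once raised clear, the nose rests on top of the lip and the tab end stays about 11 mm proud. If the tab is let go before the end has risen, it catches again.
- ejector (a point): Sprung rubber pad in the recess floor under the tab end (analyser x -45, y -50, z 78 mm); it pushes that end up with 3 to 5 N through 9 mm once the nose is free, unless the friction of what presses the tab holds it down: then move up with it, still pressing.
- panel: Grey plastic service panel, 150 (x) by 100 (y) by 12 mm thick plate, about 0.2 kg; origin at the centre of its underside, x from the tab end (-x) to the other end, z up. In the middle of its top stands a grip rib, 70 mm long (x), 12 mm wide (y), 26 mm tall, centred at x 0, y 0, top at z 38 mm. Nearly flush with the deck when latched.
- tab_end (a point): Point on the panel's top face at its tab end (panel x -66, y 42, z 12 mm). About level with the deck (90 to 92 mm above the bench) when latched, about 10 mm higher when popped up.
- snap_tab: The panel's springy snap tab: a grey arm along the panel's -x end, rooted at its +y side (origin at the root: panel x -73, y 35, z 0 mm), running 70 mm towards -y and flexing in the panel's plane. 50 mm from the root it carries a catch nose pointing to -x and, above, a post with a thumb pad. It breaks at 15 N, pressed too hard or pulled against the lip while caught.
- pad_axis (a point): Point on the tab's post at the middle height of its thumb pad (panel x -77, y -15, z 28 mm at rest; 16 mm above the deck). The pad is 26 mm wide (y), from z 16 to 40 mm, its outer face looking to -x. How far that face stands out differs from unit to unit and is in no reading: anywhere from panel x -83 to -107 mm.
- nose (a point): Tip of the catch nose under the lip (panel x -82, y -15, z 4 mm at rest). Pressing the pad towards panel +x: the panel first shifts in its clearance (up to 3 mm), then the arm flexes, from 2 N to 7.5 N plus friction where the nose is free, at 4 to 5 mm of pad travel, and meets a hard stop at about 6 mm, about 10 N.
- tray: White plastic tray, fixed, 240 (x) by 190 (y) by 18 mm, walls 4 mm; origin at the centre of its underside; the inner floor is 4 mm above the bench. Lies on the other side of the bench middle from the analyser, left or right.
- reagent: Small white bottle, 32 mm across, 62 mm tall, standing on the analyser's deck, back left corner; origin at the centre of its underside. Leave alone.
- jar: Small clear jar, 32 mm across, 50 mm tall, on the bench in the middle, nearer the robot; origin at the centre of its underside. Leave alone.
Not all that is in view belongs to the job. Of the things shaped like the panel, the grey one is meant.

How it is judged:
By the outcome, as a careful person would: the job done as asked, in the order asked, and still so for the second after the job is handed in, with the robot touching nothing.
It also fails if it takes over 64 s, if anything falls off the work surface, if the arm or the gripper's body presses on something with over 40 N, if the wrist force passes 120 N, or if a joint passes its speed limit or range.

### The arm

A 6-joint arm with a two-finger parallel gripper is mounted at the origin on the work surface. World frame = base frame: x ahead of the robot, y to its left, z up, the work surface at z = 0. Lengths are in m, angles in rad, forces in N, time in s.
With the tool pointing down it reaches from about 0.375 to 0.75 m from the base axis. Payload 9 kg.
Tool frame: the origin (TCP) lies between the finger pads; the fingertips stand env.tcp_to_tips ahead of it and the grasp point (between the pads) lies 3 mm ahead of it (env.tcp_to_tips is the distance from the TCP to the fingertips, in m); x points along the fingers, y is the direction in which the jaws open and shut, and the axes are right-handed (so a half turn about x gives the same grasp; the last joint's range is limited). The gripper opens to 85 mm and grips with 20 to 120 N. Pads are 22 mm wide; open, the fingers measure 114 mm over their backs; the gripper's body (76 mm by 85 mm) begins 54 mm behind the grasp point. The pads swing forward as they close: fully open they stand 13 mm farther back than shut.
Start: joints at [0.885, 0.104, 0.097, 1.564, 0, 1.353], TCP at [0.271, 0.536, 0.253] pointing down, gripper open.
Joint ranges: [-2.99, 2.99], [-0.84, 1.86], [-1.1, 1.16], [-1.84, 2.11], [-1.51, 1.56], [-3.14, 3.14]. Speed limits (rad/s): [2.22, 2.22, 2.57, 3.14, 3.14, 3.14].

### API

Orientations are given as a 3x3 rotation matrix whose columns are the frame's x, y, z axes.
In Python, from station import env gives the robot as it stands.
- The arm moves only by the shell command python3 -m inch 'ROWS' [FORCE]. ROWS is JSON, a list that holds one entry, the list of rows, each a list of 7 numbers: the shift along the tool's x, y, z in cm, then the turn, a rotation vector about the tool's x, y, z in rad, then the closure, from -1 (fully open) to 1 (shut), so that 0 is half open. In form: [[[dx, dy, dz, wx, wy, wz, gripper], ...]]. A call has 1 to 5 rows; each row is the pose to reach, as a shift and turn from the pose commanded when the call began, along the tool's axes at that moment; what a row does not reach only later rows make up. A row lasts 1/8 s, in which the tool goes at most 62.5 mm and 10.7 degrees, less where a joint would pass 70% of its speed; a pose out of reach is approached as far as the arm can. A call with a gripper value outside its range is refused whole. The fingers move at their own pace and stop on an object; FORCE is the grip in N (left out, the last holds). Time passes only in rows, so rows that repeat a pose let the fingers close. It gives the time, the measured TCP pose, the force and the opening at its end, in the units of the state.
- env.state(): the state, without advancing time (a new reading comes with each control period).
- env.snapshot(name): name is "side" or "top"; returns the picture (420x560x3 uint8, red, green, blue); there is no depth.
- env.camera_info(name): a dict with "intrinsics" (3x3 intrinsics, pixels), "rvec" (rotation vector, rad) and "tvec" (3), from world to camera coordinates, as OpenCV has them. Camera axes: x right, y down, z forward; pixel columns grow to the right and rows downward; lengths in m; the calibration is good to about 2 mm. A picture is of the moment at which its call begins. camera_info takes no time and is no camera call.
- env.job_done(): hands the job in, once; it reports no verdict.
The state is a dict: "time": time; "joints": joint angles; "qd": joint speeds; "joint_torque": joint torques, N m; "position": TCP position; "tcp_rot": TCP orientation; "force": force on the tool from outside, world axes, zero at the start; "wrist_torque": the same for the moment, N m; "opening": finger opening in m.
Only numpy, scipy, OpenCV 4.12 (cv2) and the standard library are available. Lean on these libraries where they do the work, as an engineer would, in place of code of your own. Each camera call takes 0.05 s, during which the arm holds its last target.

## Working session

There is one attempt and no reset: what is moved stays moved. The work goes in short steps, Python scripts to look and compute and a shell command to move; the robot and the scene stay as the last step left them, time stands still between calls to the robot, and variables do not carry over. Pictures are saved under pics/ and viewed, and the job is handed in when it is done.

```bash
ls; mkdir -p pics
python3 - <<'E'
from station import env
import cv2,numpy as np
for n in("side","top"):
    im=env.snapshot(n); cv2.imwrite(f"pics/{n}0.png",im[:,:,::-1]); print(n,env.camera_info(n))
print(env.state(),env.tcp_to_tips)
E
```

```text
pics
side {'intrinsics': array([[470.53614911,   0.        , 279.76411918],
       [  0.        , 470.53614911, 203.37979958],
       [  0.        ,   0.        ,   1.        ]]), 'rvec': array([ 0.23781554, -2.86914222,  1.06374108]), 'tvec': array([0.48818134, 0.10117688, 1.01159037])}
top {'intrinsics': array([[434.32600011,   0.        , 272.08430819],
       [  0.        , 434.32600011, 219.92269537],
       [  0.        ,   0.        ,   1.        ]]), 'rvec': array([ 2.16767188, -2.15025556,  0.12097747]), 'tvec': array([0.00301845, 0.4934312 , 1.05052648])}
{'time': 0.1, 'joints': array([8.85273253e-01, 1.04633749e-01, 9.65431857e-02, 1.56389204e+00,
       2.84269756e-05, 1.35313118e+00]), 'qd': array([-0.00038288, -0.00264302,  0.00156925,  0.00067556,  0.00150769,
       -0.00066209]), 'joint_torque': array([ 5.85348069e-03, -5.58204782e+01,  5.04721749e+01,  1.30483689e-02,
       -3.28559008e-04, -1.56907873e-05]), 'position': array([0.27037645, 0.53532608, 0.25260136]), 'tcp_rot': array([[-7.73008816e-04,  4.50975013e-01,  8.92536240e-01],
       [-9.00283813e-04,  8.92535831e-01, -4.50975586e-01],
       [-9.99999296e-01, -1.15214403e-03, -2.83932562e-04]]), 'force': array([-0.40066212,  0.2005403 ,  0.09791689]), 'wrist_torque': array([ 0.00853893,  0.01925774, -0.01854913]), 'opening': 0.0857018902000526} 0.022
```

View pics/side0.png

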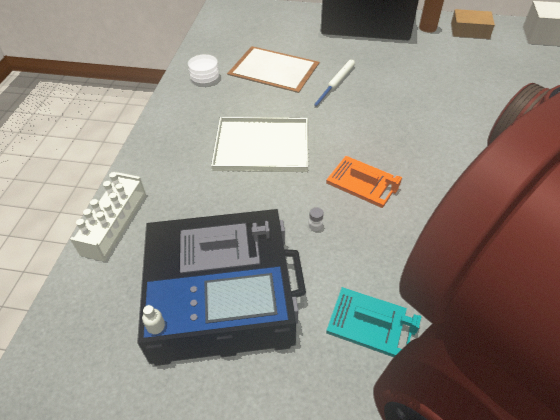

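View pics/top0.png

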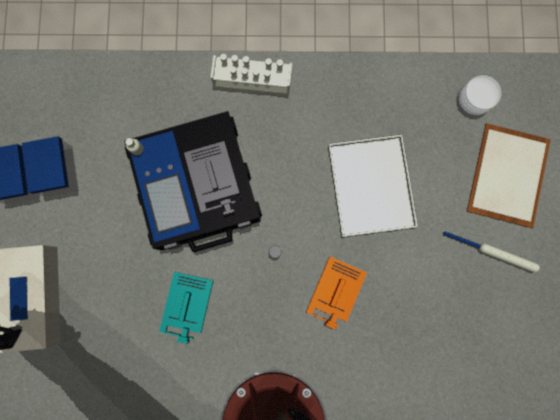

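```bash
cat > h.py <<'E'
import cv2,numpy as np
from station import env
def cam(n):
    c=env.camera_info(n); R=cv2.Rodrigues(c["rvec"])[0]; return c["intrinsics"],R,np.array(c["tvec"]).ravel(),c["rvec"]
def ray(n,uv):
    K,R,t,_=cam(n); d=R.T@np.linalg.inv(K)@np.array([uv[0],uv[1],1.]); return -R.T@t,d
def onz(n,uv,z):
    o,d=ray(n,uv); return o+d*(z-o[2])/d[2]
def tri(uvs):
    A=np.zeros((3,3));b=np.zeros(3);L=[]
    for n,uv in uvs.items():
        o,d=ray(n,uv); d/=np.linalg.norm(d); P=np.eye(3)-np.outer(d,d); A+=P;b+=P@o;L.append((o,P))
    p=np.linalg.solve(A,b); return p,[np.linalg.norm(P@(p-o)) for o,P in L]
def proj(n,p):
    K,R,t,rv=cam(n); return cv2.projectPoints(np.atleast_2d(np.array(p,float)),rv,t,K,None)[0][:,0]
def crop(n,name,x0,y0,w,h,s,im=None,pts=()):
    if im is None: im=env.snapshot(n)
    im=im[:,:,::-1].copy()
    c=cv2.resize(im[y0:y0+h,x0:x0+w],None,fx=s,fy=s,interpolation=cv2.INTER_CUBIC)
    for p in pts: cv2.circle(c,(int((p[0]-x0+.5)*s),int((p[1]-y0+.5)*s)),3,(0,0,255),1)
    cv2.imwrite(f"pics/{name}.png",c)
E
python3 - <<'E'
from h import *
crop("top","t1",120,105,150,150,4,cv2.imread("pics/top0.png")[:,:,::-1])
crop("side","s1",130,200,180,170,3.5,cv2.imread("pics/side0.png")[:,:,::-1])
E
```

```text
(no output)
```

View pics/t1.png

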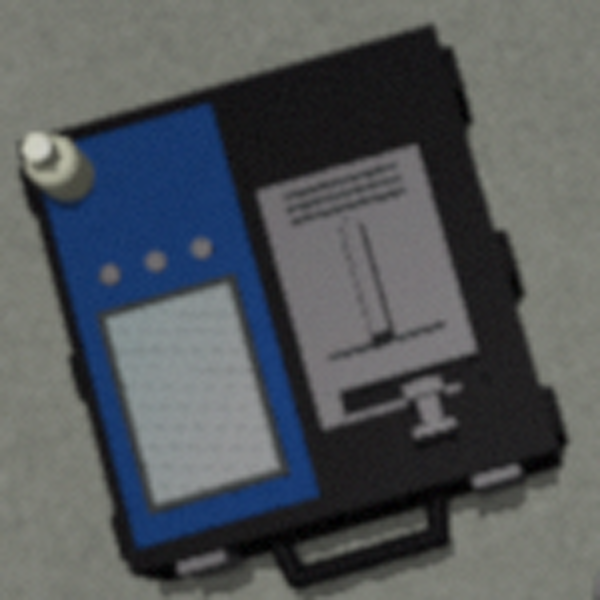

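View pics/s1.png

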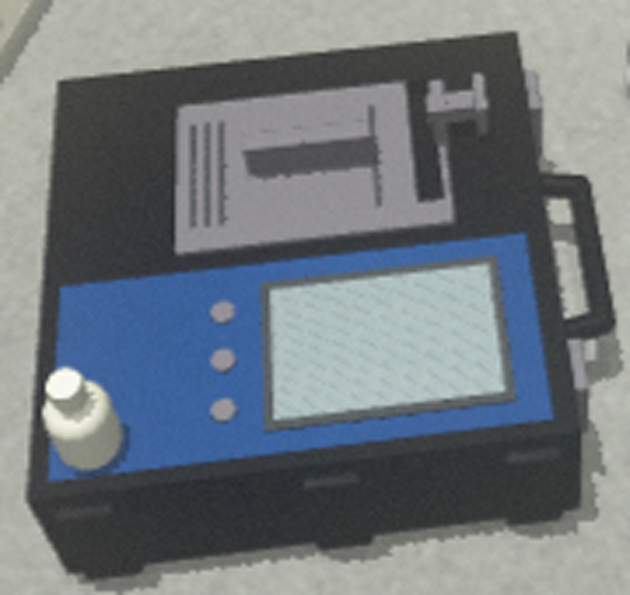

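Run:
```python
from h import *
T=lambda x,y:(120+(x+.5)/4-.5,105+(y+.5)/4-.5)
S=lambda x,y:(130+(x+.5)/3.5-.5,200+(y+.5)/3.5-.5)
P={'backL':(T(258,190),S(178,253)),'backR':(T(416,145),S(178,107)),'frontL':(T(322,430),S(453,221)),
'rightfront':(T(478,352),S(408,82))}
r={}
for k,(a,b) in P.items():
    p,e=tri({'top':a,'side':b}); r[k]=p; print(k,p,e, onz('top',a,.091),onz('side',b,.091))
for k,(x,y) in {'deck BR':(436,28),'front right':(560,458)}.items(): print(k,onz('top',T(x,y),.09))
# pad corners top
print('pad outer plate front edge', [onz('top',T(x,y),.118) for x,y in((413,440),(457,432),(411,433),(455,424))])
print('side pad top', [onz('side',S(x,y),.118) for x,y in((479,72),(485,130),(474,74))])
a=r['backL'];b=r['frontL'];d=onz('top',P['backL'][0],.091)-onz('top',P['frontL'][0],.091);print(np.linalg.norm(d),np.degrees(np.arctan2(d[1],d[0])))
d=onz('top',P['backL'][0],.091)-onz('top',P['backR'][0],.091);print(np.linalg.norm(d),np.degrees(np.arctan2(-d[0],d[1])))
```

```text
backL [0.64655264 0.21802447 0.08987187] [np.float64(0.0011178184624771948), np.float64(0.0011178184624772195)] [0.64739312 0.21797087 0.091     ] [0.64495701 0.21875173 0.091     ]
backR [0.67532003 0.12417045 0.09111451] [np.float64(0.00030938269217009075), np.float64(0.00030938269217053343)] [0.6756762  0.12423166 0.091     ] [0.67503585 0.12411973 0.091     ]
frontL [0.5033566  0.17564455 0.09177835] [np.float64(0.00024470127471707103), np.float64(0.0002447012747172041)] [0.50321453 0.17575999 0.091     ] [0.50374329 0.17513478 0.091     ]
rightfront [0.54949993 0.08492314 0.09065447] [np.float64(0.0008871123583141828), np.float64(0.0008871123583142872)] [0.55033695 0.08496666 0.091     ] [0.54850894 0.08525194 0.091     ]
deck BR [0.74873442 0.1138219  0.09      ]
front right [0.48787434 0.03589656 0.09      ]
pad outer plate front edge [array([0.4942353 , 0.11896431, 0.118     ]), array([0.49903534, 0.09392888, 0.118     ]), array([0.49825603, 0.1201936 , 0.118     ]), array([0.50363665, 0.0951575 , 0.118     ])]
side pad top [array([0.50424183, 0.09252739, 0.118     ]), array([0.49340417, 0.13177943, 0.118     ]), array([0.50674091, 0.09438308, 0.118     ])]
0.15023057199883688 16.318343779291144
0.0979130919241816 16.789657080428135
```

```bash
cat >> h.py <<'E'
C=np.array([.5893,.1495]); YAW=np.radians(16.5)
def pan(x,y): # mm panel-> world xy
    c,s=np.cos(YAW),np.sin(YAW); return C+np.array([c*x-s*y,s*x+c*y])/1000
def inpan(p):
    c,s=np.cos(YAW),np.sin(YAW); d=(np.array(p[:2])-C)*1000; return np.array([c*d[0]+s*d[1],-s*d[0]+c*d[1]])
def goto(p,yaw=None):
    s=env.state(); R=s["tcp_rot"]; d=R.T@(np.array(p)-s["position"])*100
    print("t",round(s["time"],2),"delta cm",d.round(2))
    if yaw is not None:
        y=np.array([-np.sin(yaw),np.cos(yaw),0]);x=np.array([0,0,-1.]);T=np.c_[x,y,np.cross(x,y)]
        print("rotvec",cv2.Rodrigues(R.T@T)[0].ravel().round(3))
E
python3 - <<'E'
from h import *
goto([*pan(-135,-15),.16],YAW)
# tray
im=cv2.imread("pics/top0.png"); crop("top","t2",310,120,130,130,4.5,im[:,:,::-1])
print('jar',onz('top',(275,252),.05), 'reag')
E
```

```text
t 0.1 delta cm [  9.28 -30.39  37.07]
rotvec [-0.756 -0.001  0.001]
jar [ 0.41296563 -0.0008041   0.05      ] reag
```

View pics/t2.png

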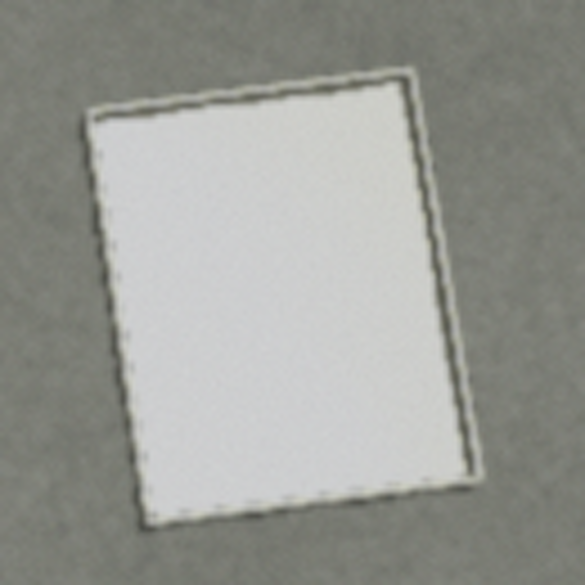

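The top view shows the tray rim corners at about (329,145), (401,135), (417,227) and (343,236) px. The panel and pad fit the given sizes. Moving to the pad, staying high first.

```bash
python3 - <<'E'
from h import *
U=lambda x,y:(310+(x+.5)/4.5-.5,120+(y+.5)/4.5-.5)
c=np.array([onz('top',U(*q),.018) for q in((87,112),(412,68),(482,482),(148,523))]);print(c.round(4),c.mean(0))
e=c[0]-c[3];print(np.linalg.norm(e),np.degrees(np.arctan2(e[1],e[0])));e=c[0]-c[1];print(np.linalg.norm(e),np.degrees(np.arctan2(-e[0],e[1])))
E
python3 -m inch '[[[0,-5,6,-0.15,0,0,1],[1,-10,12,-0.3,0,0,1],[2,-14,17,-0.45,0,0,1],[2,-18,22,-0.6,0,0,1],[2,-22,27,-0.756,0,0,1]]]' 20
```

```text
[[ 0.6903 -0.1369  0.018 ]
 [ 0.7174 -0.3223  0.018 ]
 [ 0.4804 -0.355   0.018 ]
 [ 0.456  -0.1692  0.018 ]] [ 0.58600837 -0.24585364  0.018     ]
0.23645903860502052 7.830475729824713
0.18736254155399312 8.314000336349773
time: 0.72
position: [0.3952, 0.2544, 0.2336]
tcp_rot: [[-0.0, -0.278, 0.96], [-0.0, 0.96, 0.278], [-1.0, 0.0, -0.0]]
force: [0.2, 0.5, -0.0]
opening: -0.0002
```

Run:
```python
from h import *
goto([*pan(-135,-15),.16],YAW)
```

```text
t 0.72 delta cm [  7.36 -17.06   2.23]
rotvec [-0.006 -0.    -0.   ]
```

```bash
python3 -m inch '[[[0,-5,1,0,0,0,1],[0,-10,2,0,0,0,1],[0,-12,2,0,0,0,1],[0,-12,2,0,0,0,1],[0,-12,2,0,0,0,1]]]'
 python3 - <<'E'
from h import *
goto([*pan(-135,-15),.16],YAW)
E
```

```text
time: 1.35
position: [0.4467, 0.1469, 0.2339]
tcp_rot: [[-0.0, -0.274, 0.962], [0.0, 0.962, 0.274], [-1.0, 0.0, -0.0]]
force: [0.3, -0.1, 0.3]
opening: 0.0002
t 1.35 delta cm [ 7.39 -5.3   0.3 ]
rotvec [-0.011 -0.    -0.   ]
```

```bash
python3 -m inch '[[[0,-5.3,0.3,-0.011,0,0,1],[4,-5.3,0.3,-0.011,0,0,1],[8,-5.3,0.3,-0.011,0,0,1],[9.6,-5.3,0.3,-0.011,0,0,1],[9.6,-5.3,0.3,-0.011,0,0,1]]]'
 python3 - <<'E'
from h import *
goto([*pan(-135,-15),.124],YAW)
crop("side","s2",130,150,250,220,3)
crop("top","t3",160,140,150,130,4.5)
E
```

```text
time: 1.98
position: [0.4638, 0.0969, 0.1377]
tcp_rot: [[-0.001, -0.285, 0.958], [0.0, 0.958, 0.285], [-1.0, 0.001, -0.001]]
force: [-0.3, -0.4, 0.6]
opening: 0.0003
t 1.98 delta cm [ 1.37 -0.02  0.03]
rotvec [ 0.001 -0.001 -0.001]
```

View pics/s2.png

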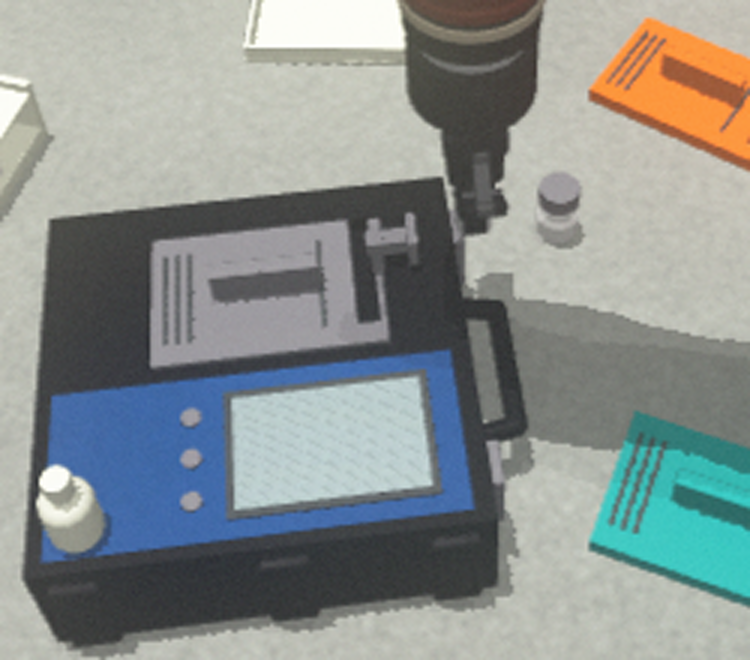

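View pics/t3.png

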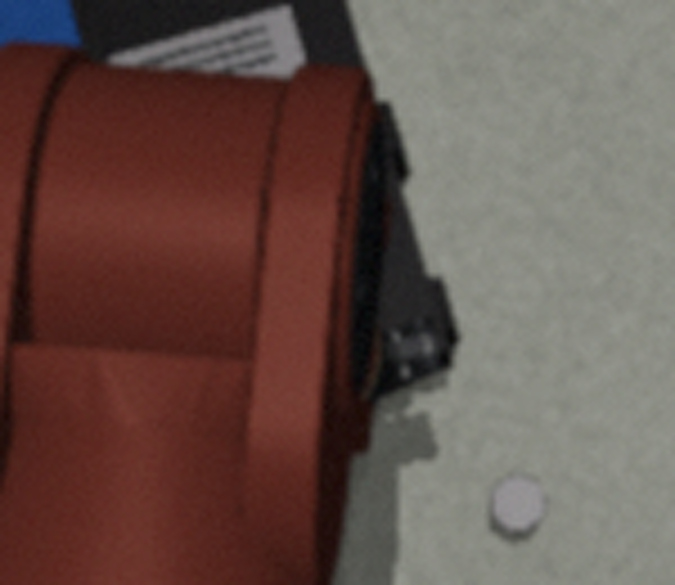

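The side view shows the shut fingers just in front of the pad, tips near (288,226) px. The top view is blocked by the arm. I'll check the tip projection.

Run:
```python
from h import *
s=env.state();p=s["position"]
for dz in(-.009,-.022,-.035): print(proj('side',p+[0,0,dz]))
print('deck front edge near', proj('side',[*pan(-125,-15),.09]))
```

```text
[[285.81374903 220.24796724]]
[[285.84192185 224.42130902]]
[[285.869496   228.50596844]]
deck front edge near [[281.38579347 233.65723801]]
```

```bash
python3 -m inch '[[[0.7,0,0.5,0,0,0,1],[1.35,0,1.0,0,0,0,1],[1.35,0,1.4,0,0,0,1],[1.35,0,1.4,0,0,0,1]]]'
python3 -m inch '[[[0,0,0.1,0,0,0,1],[0,0,0.2,0,0,0,1],[0,0,0.3,0,0,0,1],[0,0,0.3,0,0,0,1]]]'
 python3 - <<'E'
from h import *
s=env.state();print(inpan(s["position"]),s["position"][2],s["tcp_rot"].T@s["force"])
E
```

```text
time: 2.58
position: [0.4781, 0.1002, 0.1246]
tcp_rot: [[-0.0, -0.284, 0.959], [0.0, 0.959, 0.284], [-1.0, 0.0, -0.0]]
force: [0.6, 0.1, 0.1]
opening: 0.0001
time: 3.08
position: [0.4808, 0.101, 0.1246]
tcp_rot: [[0.0, -0.284, 0.959], [0.0, 0.959, 0.284], [-1.0, 0.0, 0.0]]
force: [0.4, -0.3, -0.2]
opening: 0.0001
[-117.81026624  -15.6613797 ] 0.12461940160301924 [ 0.15745107 -0.37451835  0.35212466]
```

```bash
for i in 1 2; do python3 -m inch '[[[0,0,0.1,0,0,0,1],[0,0,0.2,0,0,0,1],[0,0,0.2,0,0,0,1]]]'
 python3 - <<'E'
from h import *
s=env.state();print(inpan(s["position"]),s["position"][2],s["tcp_rot"].T@s["force"])
E
done
```

```text
time: 3.45
position: [0.4827, 0.1016, 0.1246]
tcp_rot: [[0.0, -0.284, 0.959], [0.0, 0.959, 0.284], [-1.0, 0.0, 0.0]]
force: [0.1, 0.6, 0.5]
opening: -0.0002
[-115.8074986   -15.66567729] 0.12456763464482314 [-0.4744706   0.53180057  0.21579415]
time: 3.82
position: [0.4846, 0.1022, 0.1246]
tcp_rot: [[0.0, -0.284, 0.959], [0.0, 0.959, 0.284], [-1.0, 0.0, 0.0]]
force: [-0.7, 0.3, -0.3]
opening: 0.0001
[-113.808308    -15.66987999] 0.12455944144225158 [ 0.27255903  0.50440564 -0.58037605]
```

```bash
cat > f.py <<'E'
from h import *
s=env.state();print(s["time"],inpan(s["position"]).round(2),s["position"][2].round(4),(s["tcp_rot"].T@s["force"]).round(2),s["wrist_torque"].round(2))
E
python3 -m inch '[[[0,0,0.1,0,0,0,1],[0,0,0.1,0,0,0,1]]]'>/dev/null; python3 f.py
python3 -m inch '[[[0,0,0.1,0,0,0,1],[0,0,0.1,0,0,0,1]]]'>/dev/null; python3 f.py
python3 -m inch '[[[0,0,0.1,0,0,0,1],[0,0,0.1,0,0,0,1]]]'>/dev/null; python3 f.py
```

```text
4.075 [-112.79  -15.68] 0.1246 [0.86 0.28 0.62] [-0.05  0.    0.04]
4.325 [-111.81  -15.68] 0.1246 [ 0.09 -1.2   0.68] [ 0.   -0.01 -0.  ]
4.575 [-110.78  -15.68] 0.1246 [ 1.    0.69 -0.12] [-0.02 -0.04 -0.01]
```

```bash
for i in 1 2 3; do python3 -m inch '[[[0,0,0.1,0,0,0,1],[0,0,0.1,0,0,0,1]]]'>/dev/null; python3 f.py;done
python3 - <<'E'
from h import *
crop("side","s3",200,170,130,110,6)
E
```

```text
4.825 [-109.8   -15.66] 0.1246 [ 0.04  0.92 -0.7 ] [ 0.02 -0.04  0.02]
5.075 [-108.98  -15.66] 0.1246 [-1.74 -0.22 -0.73] [-0.09  0.24 -0.01]
5.325 [-107.94  -15.69] 0.1246 [-1.93 -0.49 -2.58] [-0.21  0.44 -0.03]
```

View pics/s3.png

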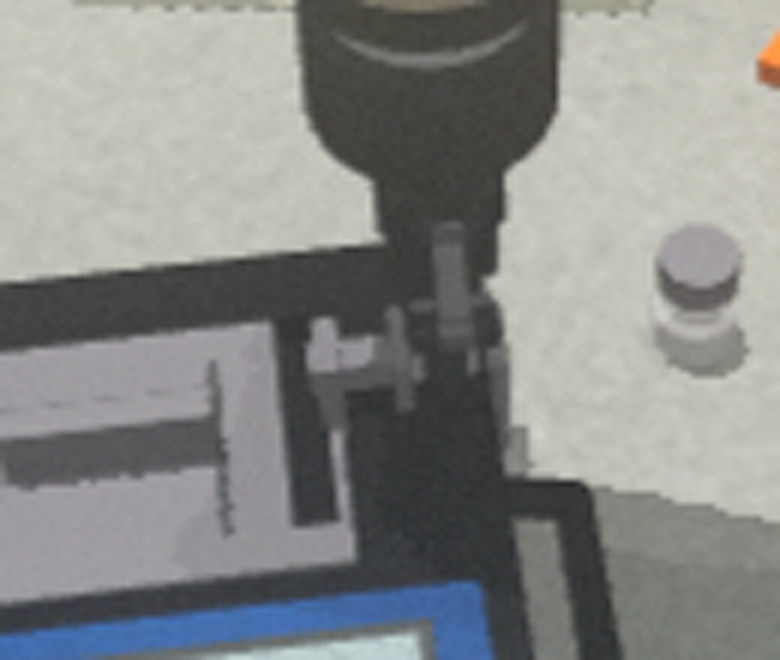

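The side view shows the fingers just meeting the pad's outer plate, near (268,227) px. Force is building.

```bash
for i in 1 2; do python3 -m inch '[[[0,0,0,0,0,0,1]]]'>/dev/null; python3 f.py;done
python3 -m inch '[[[0,0,0.1,0,0,0,1],[0,0,0.1,0,0,0,1]]]'>/dev/null; python3 f.py
```

```text
5.5 [-107.93  -15.67] 0.1246 [-1.7  -0.63 -2.33] [-0.3   0.51  0.03]
5.625 [-107.9   -15.67] 0.1246 [-2.95 -0.78 -3.01] [-0.24  0.56  0.02]
5.875 [-106.85  -15.71] 0.1246 [-1.46 -0.98 -3.37] [-0.28  0.69 -0.02]
```

```bash
for i in 1 2; do python3 -m inch '[[[0,0,0.1,0,0,0,1],[0,0,0.1,0,0,0,1]]]'>/dev/null; python3 f.py;done
```

```text
6.125 [-106.03  -15.65] 0.1245 [-1.72 -0.77 -5.21] [-0.42  0.87 -0.02]
6.375 [-105.32  -15.81] 0.1244 [-1.87 -1.86 -6.52] [-0.69  1.13  0.02]
```

```bash
python3 -m inch '[[[0,0,0.1,0,0,0,1],[0,0,0.1,0,0,0,1]]]'>/dev/null; python3 f.py
```

```text
6.625 [-104.59  -15.95] 0.1243 [-2.73 -3.81 -7.09] [-1.04  1.39  0.04]
```

```bash
python3 -m inch '[[[0,-0.1,0,0,0,0,1],[0,-0.15,0.05,0,0,0,1],[0,-0.15,0.05,0,0,0,1]]]'>/dev/null; python3 f.py
```

```text
7.0 [-104.03  -16.75] 0.1242 [-2.59  0.31 -7.8 ] [-0.2   1.33  0.02]
```

```bash
python3 -m inch '[[[0,-0.04,0.06,0,0,0,1],[0,-0.04,0.06,0,0,0,1]]]'>/dev/null; python3 f.py
```

```text
7.25 [-103.54  -17.04] 0.1242 [-2.79  1.6  -7.47] [-0.15  1.42  0.09]
```

```bash
python3 -m inch '[[[0,0,0.07,0,0,0,1],[0,0,0.07,0,0,0,1]]]'>/dev/null; python3 f.py
python3 - <<'E'
from h import *
crop("side","s4",200,170,130,110,6)
E
```

```text
7.5 [-103.08  -17.15] 0.1241 [-2.54 -0.31 -7.74] [-0.35  1.67  0.04]
```

View pics/s4.png

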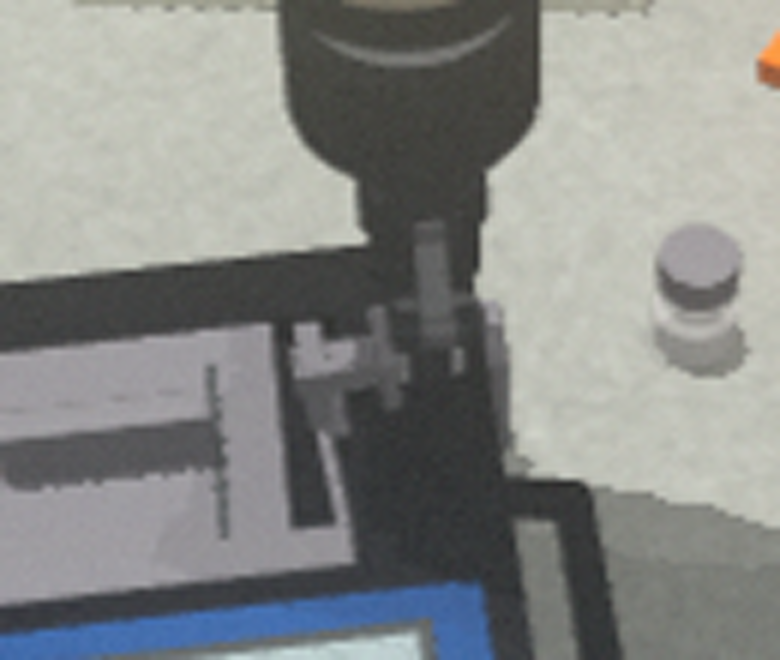

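```bash
python3 -m inch '[[[0,-0.02,0.05,0,0,0,1],[-0.1,-0.02,0.05,0,0,0,1],[-0.2,-0.02,0.05,0,0,0,1],[-0.3,-0.02,0.05,0,0,0,1]]]'>/dev/null; python3 f.py
python3 - <<'E'
from h import *
crop("side","s5",200,170,130,110,6)
E
```

```text
8.05 [-102.53  -17.32] 0.127 [-0.61  0.1  -7.27] [-0.25  1.35  0.04]
```

View pics/s5.png

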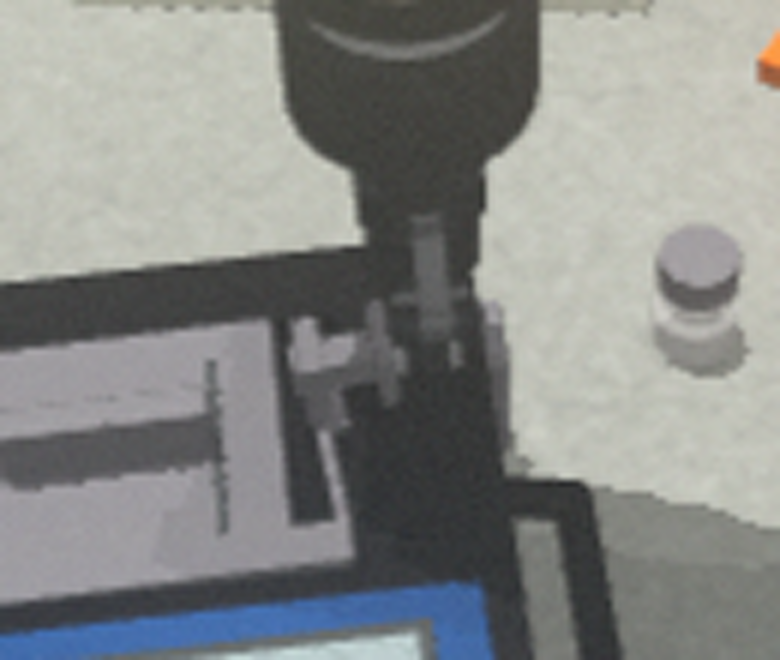

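The corner near (259,263) px shifted up about 1 px, so the panel end appears to be rising. Keep rising with it, still pressing.

```bash
python3 -m inch '[[[-0.1,0,0.02,0,0,0,1],[-0.2,0,0.04,0,0,0,1],[-0.3,0,0.06,0,0,0,1],[-0.4,0,0.08,0,0,0,1]]]'>/dev/null; python3 f.py
python3 - <<'E'
from h import *
crop("side","s6",200,170,130,110,6)
E
```

```text
8.6 [-101.71  -17.35] 0.1309 [-1.12  0.31 -7.13] [-0.37  1.44  0.  ]
```

View pics/s6.png

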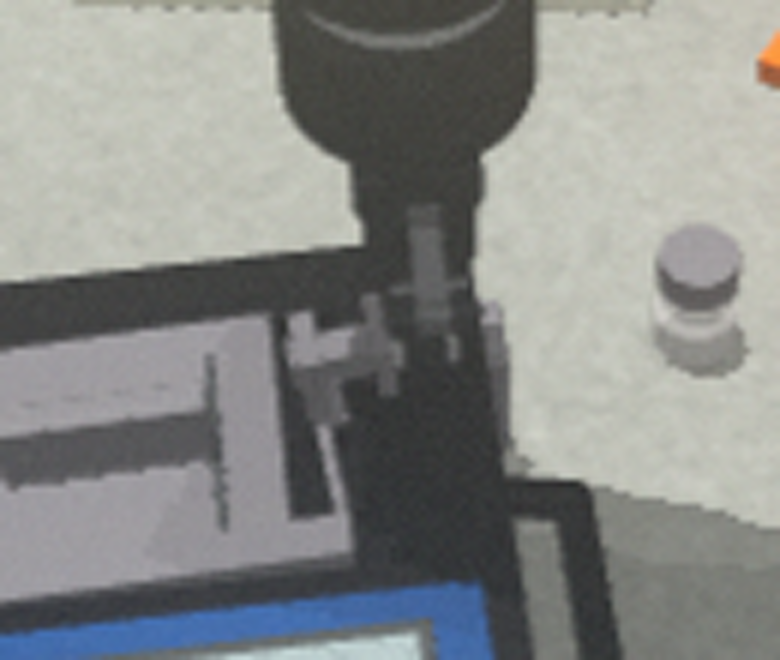

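The corner is now near (259,262) px; the end keeps rising with the fingers. Continue.

```bash
python3 -m inch '[[[-0.1,0,0.02,0,0,0,1],[-0.2,0,0.04,0,0,0,1],[-0.3,0,0.06,0,0,0,1],[-0.4,0,0.06,0,0,0,1],[-0.4,0,0.06,0,0,0,1]]]'>/dev/null; python3 f.py
python3 - <<'E'
from h import *
crop("side","s7",200,170,130,110,6)
E
```

```text
9.275 [-101.21  -17.34] 0.135 [-1.91  1.54 -8.01] [-0.35  1.62  0.06]
```

View pics/s7.png

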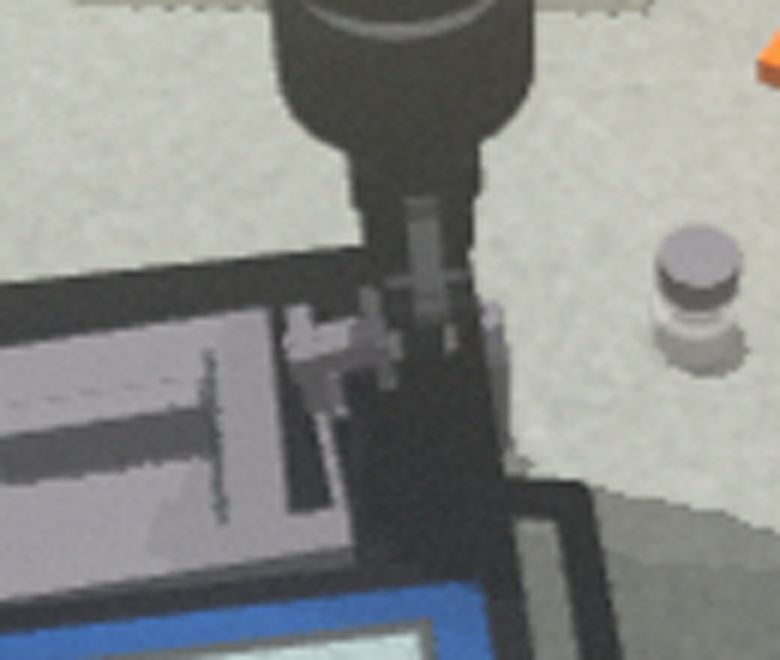

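```bash
python3 -m inch '[[[-0.1,0,0.0,0,0,0,1],[-0.2,0,0.0,0,0,0,1],[-0.3,0,0.02,0,0,0,1],[-0.3,0,0.02,0,0,0,1]]]'>/dev/null; python3 f.py
python3 - <<'E'
from h import *
crop("side","s8",200,170,130,110,6)
# height of front-left corner: vertical line at panel corner(-75,50) seen in side; compare heights
for z in(.091,.097,.1,.102,.105): print(z,(proj('side',[*pan(-74,50),z])[0]-[200,170])*6)
E
```

```text
9.825 [-101.11  -17.28] 0.1378 [ 0.27 -0.16 -7.15] [-0.34  1.57  0.09]
0.091 [352.36674077 559.92970058]
0.097 [351.45243678 549.29563427]
0.1 [350.99175853 543.93758812]
0.102 [350.68332135 540.35022389]
0.105 [350.21867444 534.94601899]
```

View pics/s8.png

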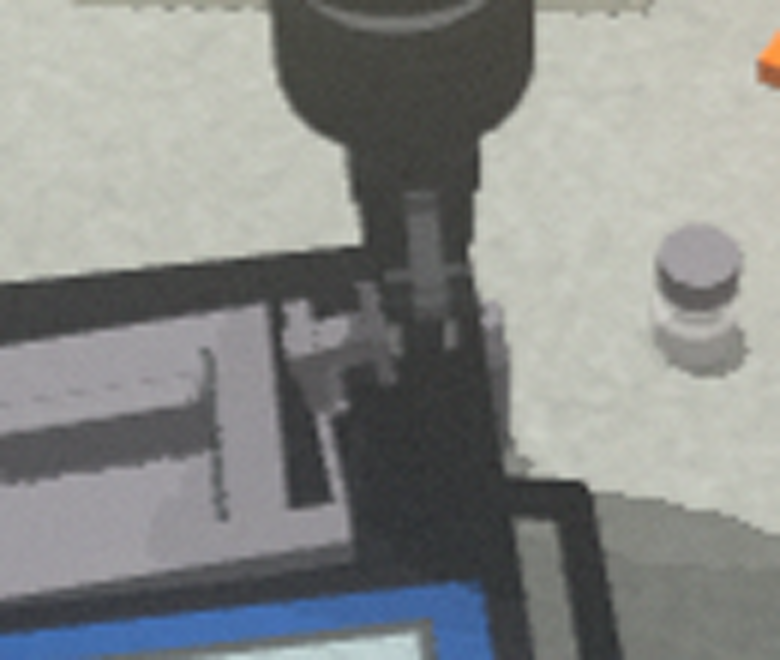

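The corner is at (351,539) in the crop, which means about z 0.102, or 11 mm up. I'll go a little further for margin before releasing.

```bash
python3 -m inch '[[[-0.1,0,0.02,0,0,0,1],[-0.2,0,0.04,0,0,0,1],[-0.3,0,0.06,0,0,0,1],[-0.3,0,0.06,0,0,0,1]]]'>/dev/null; python3 f.py
python3 - <<'E'
from h import *
crop("side","s9",200,170,130,110,6)
E
```

```text
10.375 [-100.5  -17.3] 0.1408 [-1.07  0.53 -7.84] [-0.32  1.64  0.06]
```

View pics/s9.png

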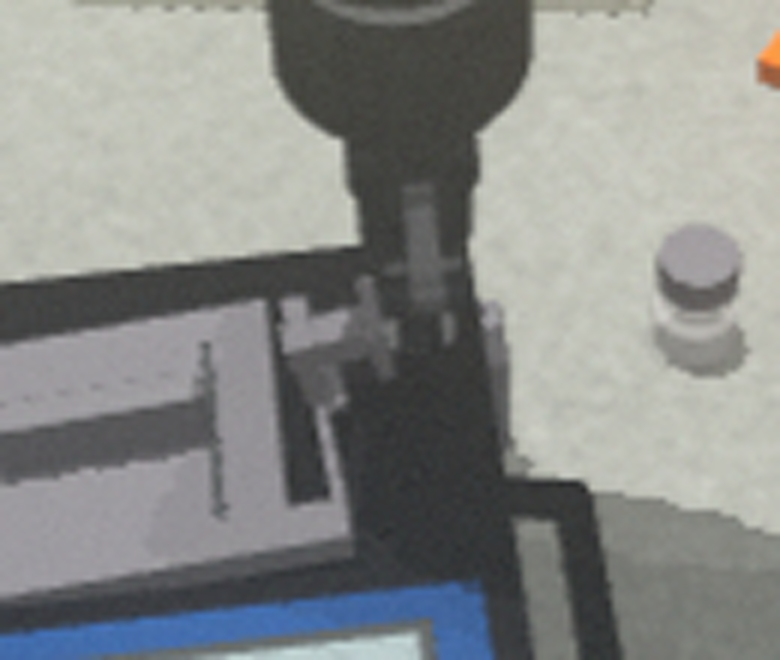

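The corner is at about (352,534) in the crop, so z≈0.105 and the underside is above the lip. I'll back off gently.

```bash
python3 -m inch '[[[0,0.06,-0.15,0,0,0,1],[0,0.1,-0.3,0,0,0,1],[0,0.15,-0.5,0,0,0,1],[0,0.2,-0.8,0,0,0,1],[0,0.2,-1.2,0,0,0,1]]]'>/dev/null; python3 f.py
python3 - <<'E'
from h import *
crop("side","s10",200,170,130,110,6)
E
```

```text
11.05 [-110.99  -15.86] 0.1419 [-0.01 -0.78  0.08] [ 0.01  0.02 -0.02]
```

View pics/s10.png

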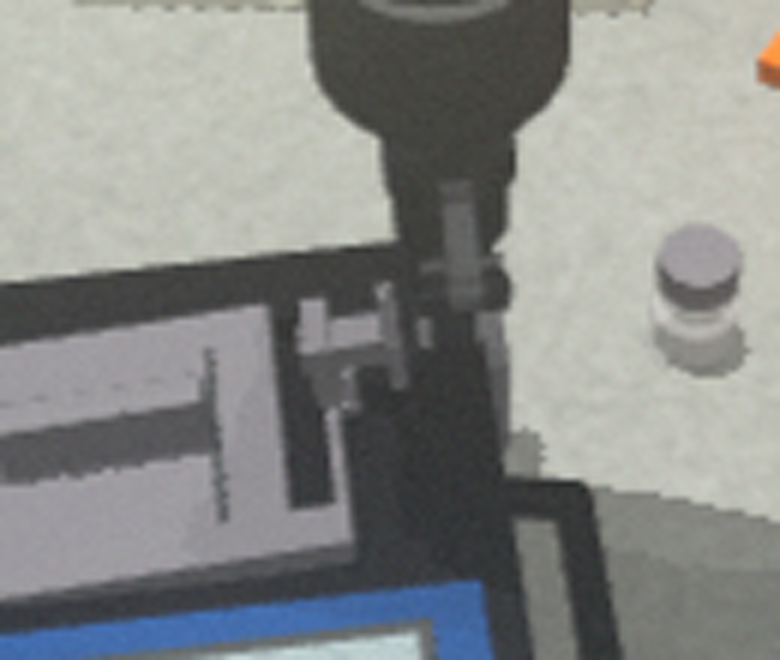

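The end stays up after release, with the corner near (352,539). The latch is free and the nose is on the lip. Now to the rib, with the jaws half open.

```bash
python3 -m inch '[[[-3,0,-0.5,0,0,0,1],[-5,0,-0.2,0,0,0,0],[-5,1.5,5,0,0,0,0],[-5,1.6,10,0,0,0,0],[-5,1.6,11.5,0,0.075,0,0]]]' 40
python3 - <<'E'
from h import *
print(inpan(env.state()["position"]))
goto([*pan(4,0),.140])
crop("side","s11",130,130,200,150,4)
E
```

```text
time: 11.72
position: [0.5944, 0.1514, 0.192]
tcp_rot: [[-0.071, -0.285, 0.956], [-0.021, 0.959, 0.284], [-0.997, -0.0, -0.074]]
force: [-0.2, -1.2, 0.1]
opening: 0.0429
[5.45553326 0.41682727]
t 11.72 delta cm [ 5.2  -0.04  0.24]
```

View pics/s11.png

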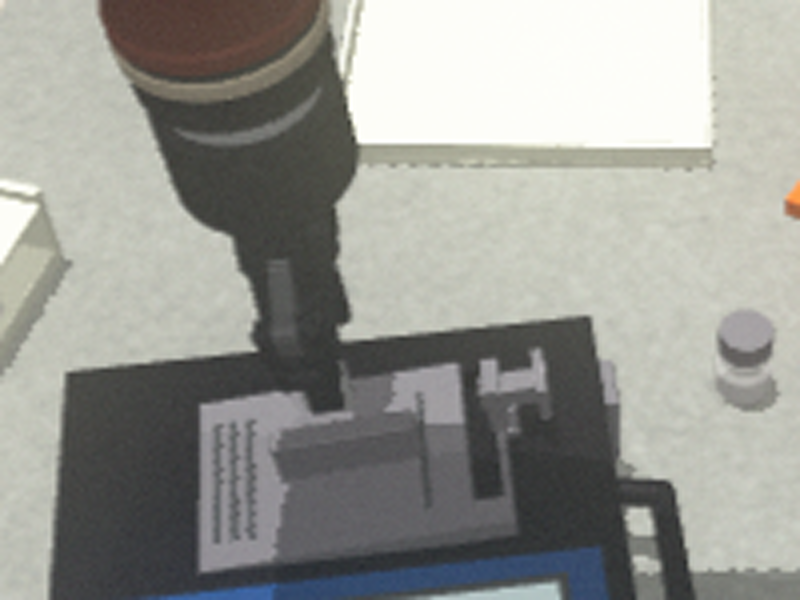

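Run:
```python
from h import *
th=.075
def pp(x,y,z): # panel tilted, back bottom edge at z .079
    X=75-(75-x)*np.cos(th)+z*np.sin(th); Z=79+(75-x)*np.sin(th)+z*np.cos(th)
    return [*pan(X,y),Z/1000]
for q in((35,6,38),(-35,6,38),(35,6,12),(-35,6,12),(75,50,12),(-75,50,12),(75,-50,12)): print(q,np.round(pp(*q),4),((proj('side',pp(*q))[0]-[130,130])*4).round(0))
```

```text
(35, 6, 38) [0.624  0.166  0.1199] [268. 447.]
(-35, 6, 38) [0.5571 0.1462 0.1251] [415. 425.]
(35, 6, 12) [0.6221 0.1655 0.094 ] [280. 478.]
(-35, 6, 12) [0.5552 0.1457 0.0992] [423. 457.]
(75, 50, 12) [0.6479 0.219  0.091 ] [196. 567.]
(-75, 50, 12) [0.5045 0.1765 0.1022] [513. 520.]
(75, -50, 12) [0.6763 0.1231 0.091 ] [200. 399.]
```

The rib's near face runs from about (199,242) to (234,235) px, within 1–2 px of where the tilted panel should put it. Descending.

```bash
python3 -m inch '[[[3,-0.04,0.1,0,0,0,0],[5.5,-0.04,0.3,0,0,0,0],[6.4,-0.04,0.35,0,0,0,0],[6.6,-0.04,0.35,0,0,0,0],[6.8,-0.04,0.35,0,0,0,0]]]'; python3 f.py
python3 - <<'E'
from h import *
crop("side","s12",130,130,200,150,4)
E
```

```text
time: 12.4
position: [0.5919, 0.1499, 0.1248]
tcp_rot: [[-0.07, -0.284, 0.956], [-0.021, 0.959, 0.283], [-0.997, -0.0, -0.073]]
force: [0.8, 0.1, -0.1]
opening: 0.0432
12.4 [ 2.64 -0.36] 0.1248 [ 0.03 -0.1   0.82] [ 0.05 -0.07 -0.01]
```

View pics/s12.png

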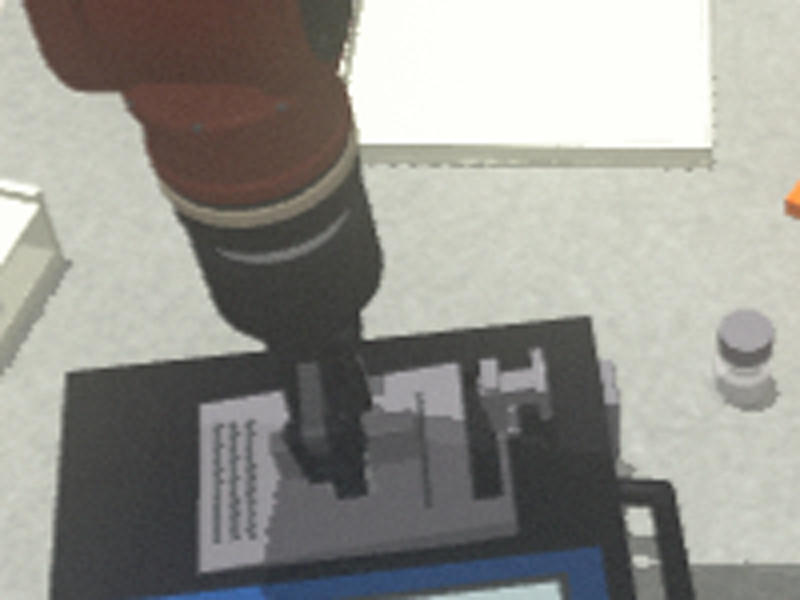

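The fingers straddle the rib, centred near (215,250) px. Closing.

```bash
python3 -m inch '[[[0,0,0,0,0,0,0.4],[0,0,0,0,0,0,0.7],[0,0,0,0,0,0,1],[0,0,0,0,0,0,1],[0,0,0,0,0,0,1]]]' 40; python3 f.py
```

```text
time: 13.08
position: [0.5915, 0.15, 0.1238]
tcp_rot: [[-0.071, -0.284, 0.956], [-0.021, 0.959, 0.283], [-0.997, 0.0, -0.074]]
force: [-0.4, 0.5, 3.5]
opening: 0.0112
13.075 [ 2.22 -0.12] 0.1238 [-3.44  0.55 -0.5 ] [ 0.22 -0.02 -0.08]
```

```bash
python3 -m inch '[[[0,0,0,0,0,0,1],[-0.2,0,-0.015,0,0,0,1],[-0.5,0,-0.037,0,0,0,1],[-1,0,-0.075,0,0,0,1],[-1.5,0,-0.11,0,0,0,1]]]' 60; python3 f.py
python3 - <<'E'
from h import *
crop("side","s13",130,110,200,150,4)
E
```

```text
time: 13.7
position: [0.5913, 0.1499, 0.1388]
tcp_rot: [[-0.072, -0.284, 0.956], [-0.021, 0.959, 0.283], [-0.997, 0.0, -0.075]]
force: [0.2, -0.4, -1.9]
opening: 0.0101
13.7 [ 1.99 -0.16] 0.1388 [ 1.88 -0.49  0.22] [ 0.06 -0.13 -0.02]
```

View pics/s13.png

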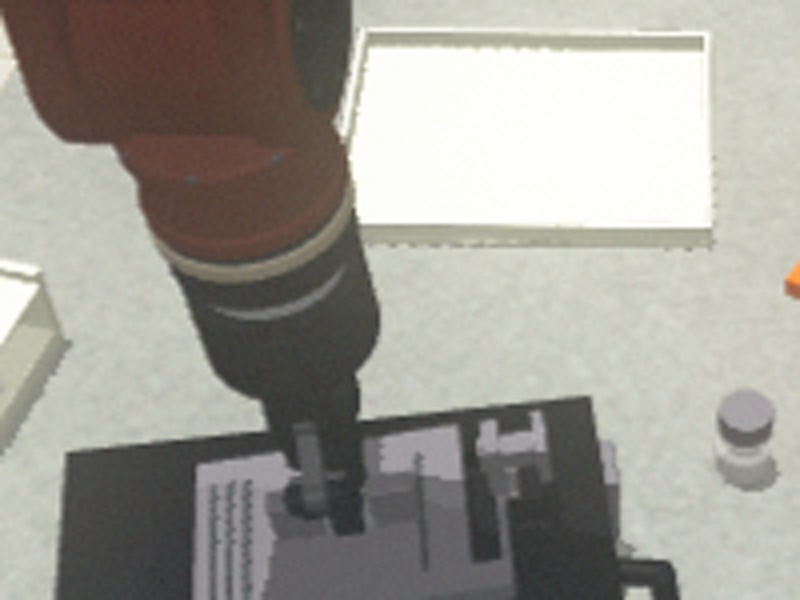

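The panel is off and held: the wrist reads a 1.9 N weight. In the side view it hangs from the fingers near (210,235) px, still with the slight tilt. Raising and carrying it over.

```bash
python3 -m inch '[[[-3,0,-0.2,0,0,0,1],[-6,0,-0.4,0,0,0,1],[-8,-1,-0.6,0,0,0,1],[-8,-4,-0.6,0,-0.075,0,1],[-8,-8,-0.6,0,-0.075,0,1]]]'
python3 - <<'E'
from h import *
y=np.radians(8.1);c=np.array([.586,-.246])+.010*np.array([np.cos(y),np.sin(y)])
goto([*c,.22],y)
E
```

```text
time: 14.38
position: [0.6136, 0.0725, 0.219]
tcp_rot: [[0.001, -0.285, 0.958], [0.0, 0.958, 0.285], [-1.0, -0.0, 0.001]]
force: [0.7, 0.1, -1.5]
opening: 0.0105
t 14.38 delta cm [ -0.11 -29.88 -10.74]
rotvec [0.148 0.001 0.   ]
```

```bash
python3 -m inch '[[[0,-5,-1.8,0.03,0,0,1],[0,-10,-3.6,0.06,0,0,1],[0,-15,-5.4,0.09,0,0,1],[0,-20,-7.2,0.12,0,0,1],[0,-25,-9,0.148,0,0,1]]]'; python3 -m inch '[[[0,-2,-1,0,0,0,1],[0,-3.5,-1.5,0,0,0,1],[0,-3.5,-1.5,0,0,0,1]]]'
python3 - <<'E'
from h import *
y=np.radians(8.1);c=np.array([.586,-.246])+.010*np.array([np.cos(y),np.sin(y)])
goto([*c,.12],y)
crop("side","s14",150,30,250,180,3)
crop("top","t14",280,90,180,180,3.3)
E
```

```text
time: 15.0
position: [0.5982, -0.1944, 0.2187]
tcp_rot: [[-0.0, -0.138, 0.99], [0.0, 0.99, 0.138], [-1.0, 0.0, -0.0]]
force: [0.9, 0.2, -2.6]
opening: 0.0106
time: 15.38
position: [0.5887, -0.229, 0.2187]
tcp_rot: [[-0.0, -0.139, 0.99], [0.0, 0.99, 0.139], [-1.0, 0.0, -0.0]]
force: [-0.6, 0.1, -2.3]
opening: 0.0105
t 15.38 delta cm [ 9.87 -1.64  0.5 ]
rotvec [-0.002 -0.    -0.   ]
```

View pics/s14.png

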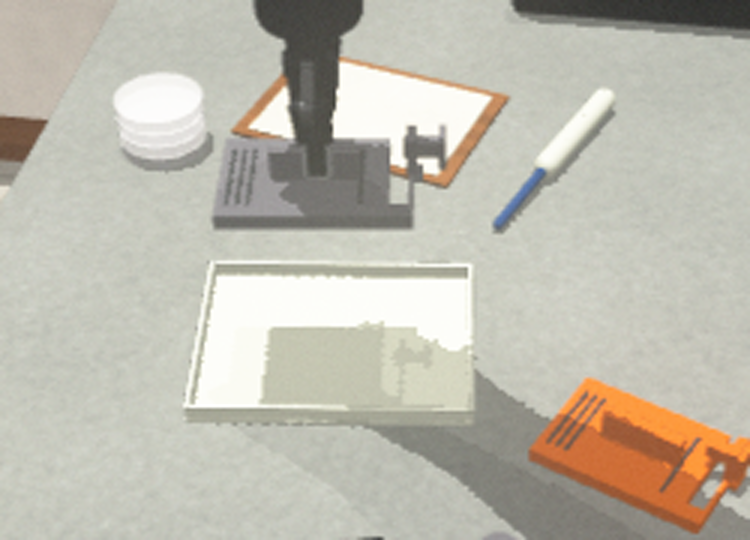

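View pics/t14.png

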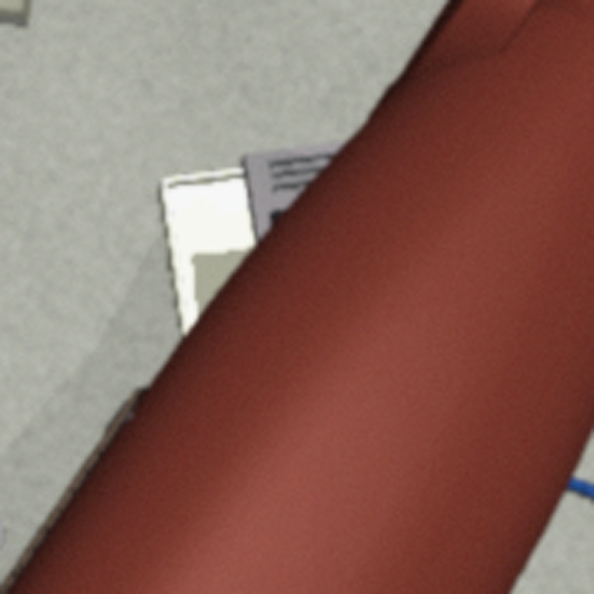

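Run:
```python
from h import *
s=env.state();R=s["tcp_rot"];p=s["position"]
for off in(.036,.039,.042):
  for x in(.075,-.075):
    q=p+R@[off,.05,x]; print(off,x,q.round(4),((proj('side',q)[0]-[150,30])*3+1).round(1))
```

```text
0.036 0.075 [ 0.6563 -0.1676  0.1828] [213.7 225.5]
0.036 -0.075 [ 0.5078 -0.1887  0.1828] [413.5 226.9]
0.039 0.075 [ 0.6563 -0.1676  0.1798] [214.2 228.7]
0.039 -0.075 [ 0.5078 -0.1887  0.1798] [413.5 230.2]
0.042 0.075 [ 0.6563 -0.1676  0.1768] [214.6 232. ]
0.042 -0.075 [ 0.5078 -0.1887  0.1768] [413.5 233.4]
```

The held panel's bottom corners, at about (213,228) and (412,228) in the crop, match a flat panel with its underside 39 mm below the TCP. Lowering over the tray.

```bash
python3 -m inch '[[[3,-1.0,0.3,0,0,0,1],[7,-1.64,0.5,0,0,0,1],[11,-1.64,0.5,0,0,0,1],[14,-1.64,0.5,0,0,0,1],[15.8,-1.64,0.5,0,0,0,1]]]'; python3 -m inch '[[[0.2,0,0,0,0,0,1],[0.4,0,0,0,0,0,1],[0.6,0,0,0,0,0,1],[0.8,0,0,0,0,0,1],[0.9,0,0,0,0,0,1]]]'; python3 f.py
python3 - <<'E'
from h import *
crop("side","s15",190,90,150,110,5)
E
```

```text
time: 16.1
position: [0.5958, -0.2425, 0.0591]
tcp_rot: [[-0.002, -0.141, 0.99], [0.001, 0.99, 0.141], [-1.0, 0.002, -0.001]]
force: [-0.2, -1.4, -0.9]
opening: 0.0104
time: 16.73
position: [0.5962, -0.2444, 0.0519]
tcp_rot: [[0.0, -0.14, 0.99], [-0.0, 0.99, 0.14], [-1.0, -0.0, 0.0]]
force: [-0.4, 0.4, -1.2]
opening: 0.0106
16.725 [-105.31 -379.66] 0.0519 [ 1.15  0.45 -0.33] [ 0.    0.03 -0.02]
```

View pics/s15.png

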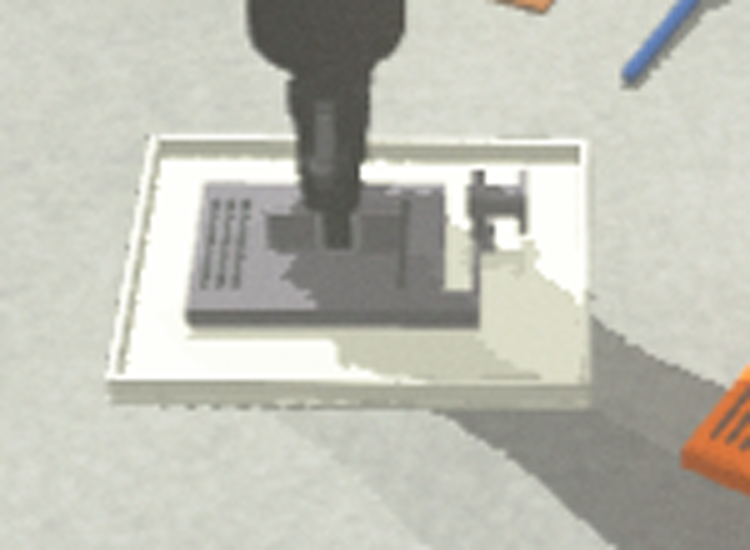

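The panel is inside the tray walls with clearance all round (plate about (187,185)–(480,328) in the crop), hovering just above the floor. Easing it down.

```bash
python3 -m inch '[[[0.1,0,0,0,0,0,1],[0.2,0,0,0,0,0,1],[0.3,0,0,0,0,0,1],[0.4,0,0,0,0,0,1],[0.5,0,0,0,0,0,1]]]' >/dev/null; python3 f.py
python3 -m inch '[[[0.05,0,0,0,0,0,1],[0.1,0,0,0,0,0,1],[0.1,0,0,0,0,0,1]]]' >/dev/null; python3 f.py
```

```text
17.4 [-105.34 -379.51] 0.0467 [ 2.09 -0.13  0.16] [0.03 0.01 0.02]
17.775 [-105.37 -379.52] 0.0457 [ 1.92 -0.03  0.07] [-0.03 -0.04 -0.03]
```

```bash
python3 -m inch '[[[0.05,0,0,0,0,0,1],[0.1,0,0,0,0,0,1],[0.1,0,0,0,0,0,1]]]' >/dev/null; python3 f.py
```

```text
18.15 [-105.37 -379.49] 0.0447 [ 1.85 -0.5   0.29] [-0.02 -0.    0.02]
```

```bash
for i in 1 2 3; do python3 -m inch '[[[0.05,0,0,0,0,0,1],[0.05,0,0,0,0,0,1]]]' >/dev/null; python3 f.py; done
```

```text
18.4 [-105.32 -379.55] 0.0444 [ 0.06  0.54 -0.69] [0.01 0.03 0.02]
18.65 [-105.35 -379.59] 0.0441 [-2.08  1.05 -2.79] [0.15 0.32 0.  ]
18.9 [-105.34 -379.63] 0.044 [-6.98  2.13 -3.87] [0.36 0.62 0.06]
```

```bash
python3 -m inch '[[[-0.05,0,0,0,0,0,1],[-0.05,0,0,0,0,0,1]]]' 20 >/dev/null; python3 f.py; python3 -m inch '[[[0,0,0,0,0,0,0.6],[0,0,0,0,0,0,0.5],[0,0,0,0,0,0,0.3],[0,0,0,0,0,0,0.3]]]' ; python3 f.py
```

```text
19.15 [-105.35 -379.64] 0.044 [-4.35  0.76 -3.17] [0.14 0.42 0.03]
time: 19.65
position: [0.5961, -0.2443, 0.0437]
tcp_rot: [[0.0, -0.14, 0.99], [0.0, 0.99, 0.14], [-1.0, 0.0, 0.0]]
force: [0.5, -0.3, 0.1]
opening: 0.03
19.65 [-105.33 -379.5 ] 0.0437 [-0.13 -0.35  0.44] [-0.02  0.02  0.02]
```

Released. Retreating straight up, then clear for a look.

```bash
python3 -m inch '[[[-1.5,0,0,0,0,0,0.3],[-4,0,0,0,0,0,0.3],[-9,0,0,0,0,0,0.3],[-14,0,0,0,0,0,0.3],[-18,0,0,0,0,0,0.3]]]'; python3 -m inch '[[[0,4,-4,0,0,0,0.3],[0,9,-8,0,0,0,0.3],[0,14,-10,0,0,0,0.3],[0,19,-12,0,0,0,0.3],[0,24,-13,0,0,0,0.3]]]' ;  python3 -m inch '[[[0,6,0,0,0,0,0.3],[0,12,0,0,0,0,0.3],[0,16,0,0,0,0,0.3],[0,16,0,0,0,0,0.3],[0,16,0,0,0,0,0.3]]]'
python3 - <<'E'
from h import *
for n in("side","top"): cv2.imwrite(f"pics/{n}9.png",env.snapshot(n)[:,:,::-1])
crop("top","t16",310,120,130,130,4.5)
crop("side","s16",190,90,150,110,5)
E
```

```text
time: 20.27
position: [0.5964, -0.2445, 0.2276]
tcp_rot: [[0.003, -0.14, 0.99], [-0.002, 0.99, 0.14], [-1.0, -0.002, 0.002]]
force: [0.2, 0.5, 0.4]
opening: 0.0301
time: 20.9
position: [0.4329, -0.0237, 0.2251]
tcp_rot: [[0.002, -0.139, 0.99], [-0.001, 0.99, 0.139], [-1.0, -0.001, 0.002]]
force: [0.0, -0.1, 0.4]
opening: 0.0302
time: 21.52
position: [0.4117, 0.1333, 0.2245]
tcp_rot: [[0.001, -0.14, 0.99], [-0.0, 0.99, 0.14], [-1.0, -0.0, 0.001]]
force: [-1.1, 0.3, 0.9]
opening: 0.03
```

View pics/t16.png

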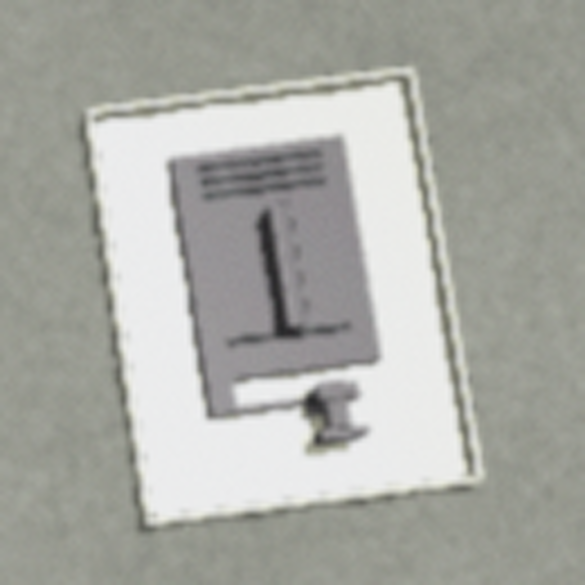

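View pics/s16.png

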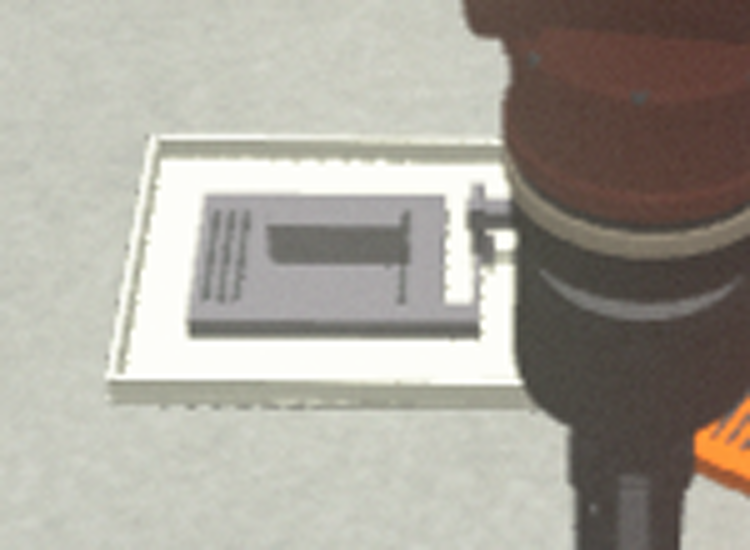

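View pics/side9.png

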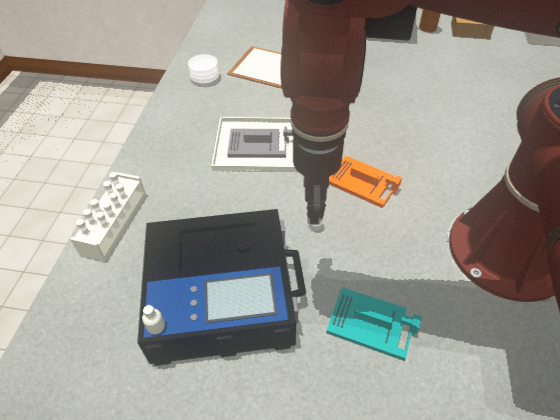

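View pics/top9.png

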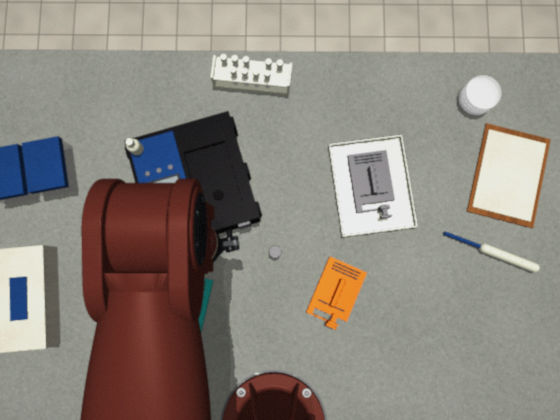

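The panel lies flat in the tray with its rib up and its tab unbroken, around (372,183) px in the top view. The bottle at (133,145) and the jar at (275,252) are where they were. Handing in.

```bash
python3 -c "
from station import env
print(env.job_done(), env.state()['time'])"
```

```text
the job is handed in; nothing more can be done
the job is handed in; nothing more can be done
```

The grey panel is off the analyser and lying flat, right way up, inside the white tray. I handed the job in at about 21.7 s of the 64 s allowed; the hand-in reports no verdict.

- **Releasing the tab:** I pressed the thumb pad with the shut fingers, reading at most about 8 N of press. I kept it pressed while moving up with the tab end, which rose about 14 mm. After I let go, the end stayed up on the lip.
- **Lifting and placing:** I gripped the rib and lifted the panel; the wrist read about 1.9 N of weight. I levelled it and carried it over, then lowered it in steps of 0.5 to 1 mm until it touched. The set-down force peaked at about 7 N, more than first touch needed, because I took one extra half-millimetre step. I eased off slightly before opening.
- **Last checks:** Both pictures show the panel inside the tray walls, with the rib up and the tab whole. The bottle and jar are at the same pixels as at the start. The gripper stands clear, with its TCP at z 0.22 m. No check failed or disagreed, though the arm hid part of the tab end in the last side view.

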